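# Shelve the canisters by height under the ratchet-fenced rack

### The job

Put the three steel canisters away in the wire rack, one to a bay, each in the bay whose roof fits its height most closely. First throw the ratchet pawl (the black-ball lever at the end of the rack) over, away from the robot, and leave it released; then slide the canisters in along the counter, upright, until the depth fence is right back at its stop and every canister stands against it. Do not tip a canister over, and leave the oil bottle, bowl and spoon alone.

Things in the scene. Friction and masses are not known exactly. Their poses are not given: they have to be found in the camera images.
- rack_mouth (a point): Stainless wire rack fixed on the counter, about 330 mm wide, holding three open-fronted bays side by side. This point lies on the counter in the middle of the line of the three mouths; its x axis points into the bays (away from the robot), y along the rack, z up.
- fence (a joint): Depth fence: one aluminium bar across the inside of all three bays, sliding along the rack's x axis (m). 0 = fully forward, 0.036 = fully back against its stop. It starts forward, at 0 to 0.003. While the pawl is down the ratchet holds it at about 0.0035 against going back. With the pawl thrown over it slides with about 2 N of friction, pushed by a canister.
- fence_face (a point): Middle of the fence's front face, 28 mm above the counter; the bar's face is 16 mm high (20 to 36 mm up) and upright, facing the mouths. It lies 32 mm inside the mouth line at fence 0 and 68 mm inside at 0.036. A canister touching the fully retracted fence has its axis 30 mm inside the mouth line, so its front stands 8 mm out of the mouth.
- pawl (a joint): Ratchet pawl (rad) at the rack's left (+y) end. 0 = down in the teeth, its handle leaning 0.6 rad from upright towards the robot; 1.3 = thrown over, handle leaning 0.7 rad the other way (rack +x). It topples to whichever side it leans and stays there; a push under 2 N on the handle throws it.
- pawl_handle (a point): Centre of the black ball (22 mm across) at the top of the pawl's handle, 80 mm from the pivot along an 8 mm rod.
- pawl_pivot (a point): The pawl's pivot, 75 mm above the counter; its axis runs along the rack's y. A steel bracket plate (to 85 mm high, 4 mm thick) stands 15 mm to its left (+y), and the nearest bay's posts stand 37 mm to its right.
- bay_low: Wire bay with a fixed wire roof whose underside is 50 mm above the counter (wires 7 mm thick in all), 99 mm wide between its 7 mm corner posts, roof 88 mm deep; no floor: canisters slide in on the counter. Origin on the counter in the middle of its mouth, x pointing in, y across, z up. The three bays can stand in any left-to-right order along the rack, 114 mm apart.
- bay_mid: Wire bay with a fixed wire roof whose underside is 66 mm above the counter (wires 7 mm thick in all), 99 mm wide between its 7 mm corner posts, roof 88 mm deep; no floor: canisters slide in on the counter. Origin on the counter in the middle of its mouth, x pointing in, y across, z up. The three bays can stand in any left-to-right order along the rack, 114 mm apart.
- bay_high: Wire bay with a fixed wire roof whose underside is 82 mm above the counter (wires 7 mm thick in all), 99 mm wide between its 7 mm corner posts, roof 88 mm deep; no floor: canisters slide in on the counter. Origin on the counter in the middle of its mouth, x pointing in, y across, z up. The three bays can stand in any left-to-right order along the rack, 114 mm apart.
- can_short_center (a point): Short lidded stainless canister, upright cylinder 76 mm across and 38 mm high, about 0.24 kg; too wide to grasp for most grippers, push it low down (within about 30 mm of the counter) so it does not tip. This point is on its axis, half-way up (19 mm above the counter); z along the axis.
- can_medium_center (a point): Medium lidded stainless canister, upright cylinder 76 mm across and 54 mm high, about 0.3 kg; too wide to grasp for most grippers, push it low down (within about 30 mm of the counter) so it does not tip. This point is on its axis, half-way up (27 mm above the counter); z along the axis.
- can_tall_center (a point): Tall lidded stainless canister, upright cylinder 76 mm across and 70 mm high, about 0.36 kg; too wide to grasp for most grippers, push it low down (within about 30 mm of the counter) so it does not tip. This point is on its axis, half-way up (35 mm above the counter); z along the axis.
- oil: Bystander: clear bottle 56 mm across, 100 mm high; origin under its centre.
- bowl: Bystander: steel bowl 120 mm across, 50 mm high; origin under its centre.
- ladle: Bystander: serving spoon lying on the counter, its length along x of its frame; origin under its middle.
Things that resemble listed ones, but are neither listed nor needed, are in the scene too. Leave any yellow look-alike of the part that bears can_medium_center alone.

How it is judged:
By the outcome, as a careful person would: the job done as asked, in the order asked, and still so for the second after the job is handed in, with the robot touching nothing.
It also fails if it takes over 72 s, if anything falls off the work surface, if the arm or the gripper's body presses on something with over 40 N, if the wrist force passes 120 N, or if a joint passes its speed limit or range.

### The arm

A 6-joint arm with a two-finger parallel gripper is mounted at the origin on the work surface. World frame = base frame: x ahead of the robot, y to its left, z up, the work surface at z = 0. Lengths are in m, angles in rad, forces in N, time in s.
With the tool pointing down it reaches from about 0.35 to 0.775 m from the base axis. Payload 5.5 kg.
Tool frame: the origin (TCP) lies between the finger pads; the fingertips stand 11 mm ahead of it and the grasp point (between the pads) lies 8 mm behind it (tips_ahead is the distance from the TCP to the fingertips, in m); z points along the fingers, y is the line along which they close (so a half turn about z gives the same grasp; the last joint's range is limited). The gripper opens to 85 mm and grips with 20 to 120 N. Pads are 22 mm wide; open, the fingers measure 114 mm over their backs; the gripper's body (76 mm by 85 mm) begins 54 mm behind the grasp point. The pads swing forward as they close: fully open they stand 13 mm farther back than shut.
Start: joints at [-1.249, 0.313, 0.046, 1.304, 0, 1.431], TCP at [0.256, -0.515, 0.242] pointing down, gripper open.
Joint ranges: [-2.76, 2.76], [-0.86, 1.69], [-1.03, 1.26], [-2.2, 2.34], [-1.47, 1.5], [-3.14, 3.14]. Speed limits (rad/s): [2.57, 2.57, 3.14, 3.14, 3.14, 3.14].

### API

Orientations are given as a unit quaternion [w, x, y, z].
In Python, from workcell import * gives the robot as it stands. The module is installed in compiled form; this text tells all that it offers.
- The arm moves only by the tool jog_arm, never from a script. Its argument "moves" is a list of rows, each an object with "fingers": the closure, from 0 (fully open) to 1 (shut); "slide": the shift along the tool's x, y, z in mm, a list of three; "angular": the turn, a rotation vector about the tool's x, y, z in degrees, a list of three. A call has 1 to 10 rows; each row is the pose to reach, as a shift and turn from the pose commanded when the call began, along the tool's axes at that moment; what a row does not reach only later rows make up. A row lasts 1/12 s, in which the tool goes at most 41.7 mm and 7.16 degrees, less where a joint would pass 70% of its speed; a pose out of reach is approached as far as the arm can. A call with a gripper value outside its range is refused whole. The fingers move at their own pace and stop on an object; "squeeze" is the grip in N (left out, the last holds). Time passes only in rows, so rows that repeat a pose let the fingers close. It gives the time, the measured TCP pose, the force, the opening and the grip force at its end, in the units of the state.
- get_state(): the state, without advancing time (a new reading comes with each control period).
- read_camera(name): name is "side" or "top" or "wrist"; returns a dict with "color" (384x512x3 uint8, red, green, blue), "fovy" (degrees; the focal length in pixels is half the picture's height over the tangent of half this angle, whatever the lens; pixels are square), "cx", "cy" (the principal point, pixels), "world_from_camera" (4x4, takes a point from camera to world coordinates); the wrist camera has in their place "tool_from_camera" (4x4, takes a point from camera to tool coordinates, whose origin is the TCP and whose axes are the flange's). Camera axes: x right, y down, z forward; pixel columns grow to the right and rows downward; lengths in m; the calibration is good to about 2 mm. A picture is of the moment at which its call begins: read the wrist's pose just before it. There is no depth.
- hand_in(): hands the job in; it is judged then, once.
Trained networks look in a picture, given as the dict that the camera call returned (one of the last four; its "shot" number tells which), for a name from the list of things; names that differ only in an ending like _2 or _b are one class to them, and where a whole thing is asked for, a point or a joint stands for the part that bears it (a point fixed in the world has none). Each returns a list of dicts, best first, with "p" (0 to 1); they miss things now and then, are a little off and sometimes report something else, mostly with a low value. They report only what shows in the picture. A call takes as long as a camera call. They do not tell look-alikes from the thing itself.
- look_for(target, picture): "point" ([column, row] in pixels, amid what is visible of it).
- tip_of(target, picture): "point" ([column, row] in pixels: a listed point, or the origin of a listed thing).
The state is a dict: "clock": time; "joint_pos": joint angles; "qvel": joint speeds; "tau": joint torques, N m; "tcp_pos": TCP position; "orientation": TCP orientation; "wrist_force": force on the tool from outside, world axes, zero at the start; "ft_torque": the same for the moment, N m; "finger_gap": finger opening in m; "grip_force": force on a finger pad.
Only numpy, scipy, OpenCV 4.12 (cv2) and the standard library are available. Lean on these libraries where they do the work, as an engineer would, in place of code of your own. Each camera call takes 0.05 s, during which the arm holds its last target. There are 200 camera calls.

## Working session

There is one attempt and no reset: what is moved stays moved. The work goes in short steps, Python scripts to look and compute and a tool call to move; the robot and the scene stay as the last step left them, time stands still between calls to the robot, and variables do not carry over. Pictures are saved under pics/ and viewed, at most 10 in all, crops included, and the job is handed in when it is done.

Besides the shell and the picture viewer there is one more tool, called after ">>>" as name(argument=value, ...) on one line, values as JSON. jog_arm: Moves the arm, as the interface text tells. Its arguments: {"type":"object","properties":{"moves":{"type":"array","items":{"type":"object","properties":{"fingers":{"type":"number"},"slide":{"type":"array","items":{"type":"number"}},"angular":{"type":"array","items":{"type":"number"}}}}},"squeeze":{"type":"number"}},"required":["moves"]}

```bash
mkdir -p pics; cat > h.py <<'E'
from workcell import *
import numpy as np, cv2
def ray(pic,uv):
    f=pic["color"].shape[0]/2/np.tan(np.radians(pic["fovy"])/2)
    d=np.array([(uv[0]-pic["cx"])/f,(uv[1]-pic["cy"])/f,1]); T=np.array(pic["world_from_camera"])
    return T[:3,3],T[:3,:3]@d
def at_z(pic,uv,z):
    o,d=ray(pic,uv); return o+d*(z-o[2])/d[2]
def save(pic,name,scale=1.5,crop=None):
    im=pic["color"][:,:,::-1]
    if crop: c0,r0,c1,r1=crop; im=im[r0:r1,c0:c1]
    cv2.imwrite("pics/"+name,cv2.resize(np.ascontiguousarray(im),None,fx=scale,fy=scale,interpolation=cv2.INTER_CUBIC))
E
python3 - <<'E'
from h import *
Z=dict(can_short_center=.019,can_medium_center=.027,can_tall_center=.035,rack_mouth=0,fence_face=.028,pawl_pivot=.075,pawl_handle=.141,bay_low=0,bay_mid=0,bay_high=0,oil=0,bowl=0,ladle=0)
for c in("top","side"):
    p=read_camera(c); save(p,c+"0.png")
    print(c,np.round(p["world_from_camera"],3).tolist())
    for k,z in Z.items():
        for r in tip_of(k,p)[:3]:
            if r["p"]>.15: print(k,round(r["p"],2),np.round(r["point"]),np.round(at_z(p,r["point"],z),3))
print(get_state())
E
```

```text
top [[-0.021, -0.992, 0.122, 0.361], [-1.0, 0.022, 0.007, 0.012], [-0.009, -0.121, -0.993, 1.455], [0.0, 0.0, 0.0, 1.0]]
can_short_center 0.65 [211. 207.] [0.497 0.189 0.019]
can_medium_center 0.85 [338. 215.] [ 0.466 -0.196  0.027]
can_medium_center 0.55 [328. 263.] [ 0.322 -0.159  0.027]
can_tall_center 0.85 [280. 206.] [ 0.495 -0.02   0.035]
can_tall_center 0.62 [231. 166.] [0.619 0.126 0.035]
rack_mouth 0.64 [272. 164.] [0.629 0.001 0.   ]
fence_face 0.89 [271. 155.] [0.654 0.004 0.028]
pawl_pivot 0.57 [206. 152.] [0.656 0.195 0.075]
pawl_handle 0.53 [199. 163.] [0.612 0.206 0.141]
bay_low 0.61 [273. 164.] [ 0.631 -0.002  0.   ]
bay_mid 0.95 [304. 165.] [ 0.626 -0.1    0.   ]
bay_high 0.93 [233. 167.] [0.625 0.121 0.   ]
oil 0.77 [120. 233.] [0.427 0.472 0.   ]
bowl 0.75 [399. 183.] [ 0.562 -0.389  0.   ]
ladle 0.71 [416. 216.] [ 0.46  -0.438  0.   ]
side [[-0.992, -0.081, 0.092, 0.395], [-0.123, 0.707, -0.696, 1.027], [-0.009, -0.702, -0.712, 1.113], [0.0, 0.0, 0.0, 1.0]]
can_short_center 0.8 [257. 237.] [0.495 0.195 0.019]
can_medium_center 0.65 [271. 158.] [ 0.486 -0.19   0.02
[... 917 characters left out ...]
 ]
{'clock': 1.4, 'joint_pos': array([-1.24861907e+00,  3.13208872e-01,  4.60938976e-02,  1.30357593e+00,
        2.30664985e-05,  1.43117308e+00]), 'qvel': array([ 0.00111031, -0.00061909,  0.00147424,  0.00083228, -0.00051197,
       -0.00087628]), 'tau': array([-3.30859541e-03, -4.80461025e+01,  2.98806131e+01,  6.34834760e-04,
       -4.53064567e-04, -2.15708326e-06]), 'tcp_pos': array([ 0.25619822, -0.51482298,  0.24231563]), 'orientation': array([5.14420182e-05, 9.73460762e-01, 2.28853976e-01, 1.62900181e-05]), 'wrist_force': array([ 0.55707863,  0.39321179, -0.89995642]), 'ft_torque': array([-0.01111639, -0.00845062,  0.03829875]), 'grip_force': 0.0, 'finger_gap': 0.08550073844616271}
```

View pics.

View pics/top0.png

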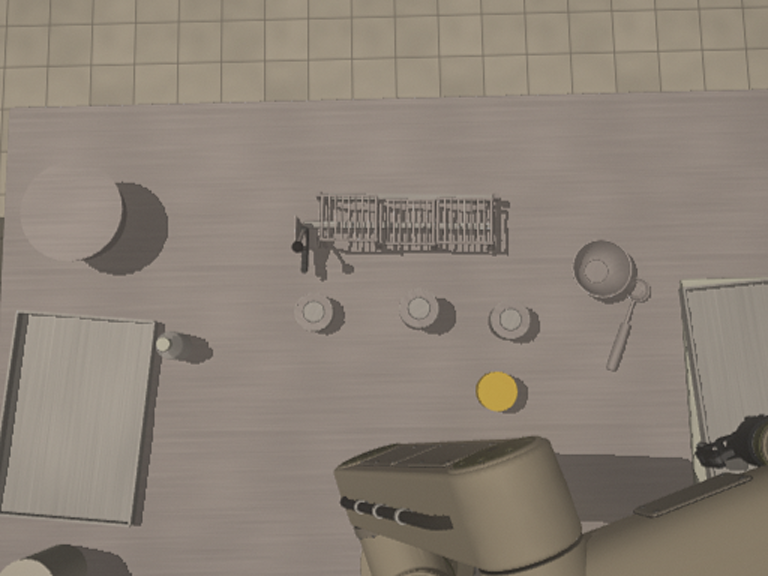

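View pics/side0.png

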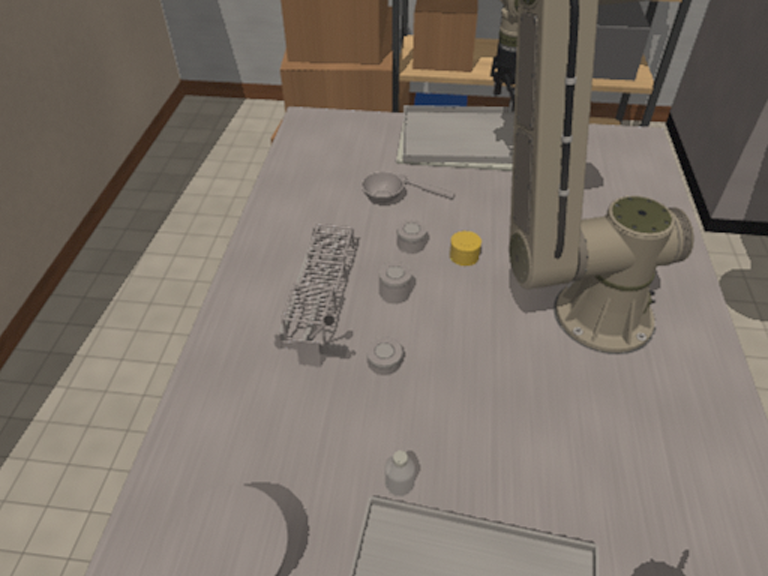

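```bash
python3 - <<'E'
from h import *
a=read_camera("top")["color"][120:270,190:370,::-1]; b=read_camera("side")["color"][140:260,170:330,::-1]
a=cv2.resize(a,(600,500),interpolation=cv2.INTER_CUBIC)[:, :]; b=cv2.resize(b,(800,600),interpolation=cv2.INTER_CUBIC)
cv2.imwrite("pics/ta.png",cv2.resize(a,(720,600)));cv2.imwrite("pics/sb.png",b)
E
```

```text
(no output)
```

View pics/sb.png

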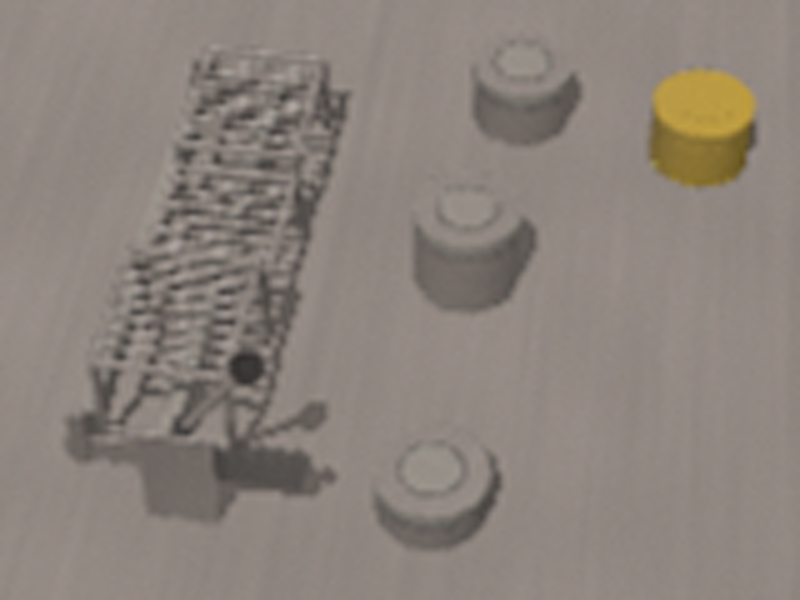

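View pics/ta.png

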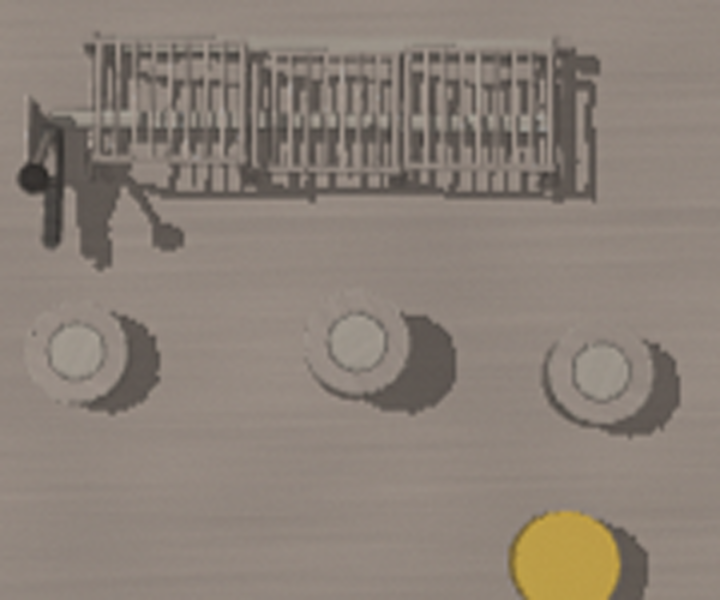

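Side crop: heights of the cans rise from short (257,237) to medium steel (274,158) to tall (262,190). The yellow look-alike is at (309,166) in the side view and (332,261) in the top view, so the steel one at (340,215) top is can_medium. In the top crop the bay roofs' front edges stand at rows 160/172/168 (left/middle/right), so the bays are left = high, middle = low, right = mid. This agrees with the networks.

```bash
cat >> h.py <<'E'
def go(*targets):
    "targets x,y,z(mm),heading deg of tool x; prints slide/angular from the present pose"
    s=get_state(); w,x,y,z=s["orientation"]; from scipy.spatial.transform import Rotation as R
    r=R.from_quat([x,y,z,w]); M=r.as_matrix(); print("now",np.round(s["tcp_pos"]*1e3,1),"head",round(np.degrees(np.arctan2(M[1,0],M[0,0])),1),"F",np.round(s["wrist_force"],1),"gap",round(s["finger_gap"],4),"t",s["clock"])
    for t in targets:
        a=np.radians(t[3]); T=np.array([[np.cos(a),np.sin(a),0],[np.sin(a),-np.cos(a),0],[0,0,-1]]).T.T
        print(t,"slide",np.round(M.T@(np.array(t[:3])-s["tcp_pos"]*1e3),1),"ang",np.round((r.inv()*R.from_matrix(T)).as_rotvec(degrees=True),1))
E
python3 - <<'E'
from h import *
t=read_camera("top");s=read_camera("side")
def tri(a,b):
    (o1,d1),(o2,d2)=ray(t,a),ray(s,b); k=np.linalg.lstsq(np.array([d1,-d2]).T,o2-o1,rcond=None)[0]
    return np.round((o1+k[0]*d1+o2+k[1]*d2)/2,3)
for n,c,d,z in [("short",(77,352),(432,468),.038),("tall",(358,343),(468,208),.07),("med",(601,372),(523,60),.054),("ball",(34,178),(245,367),.141)]:
    a=(np.array(c)+.5)/4-.5+[190,120]; b=(np.array(d)+.5)/5-.5+[170,140]
    print(n,np.round(at_z(t,a,z),3),np.round(at_z(s,b,z),3),tri(a,b))
for n,c,z in [("Lpost high front",(98,160),.085),("R post mid front",(553,168),.07),("high/low post front",(245,160),.085),("low/mid R",(402,168),.07),("back L",(98,40),.085),("backR",(553,42),.07),("fence L",(115,118),.036),("fence R",(530,123),.036)]:
    print(n,np.round(at_z(t,(np.array(c)+.5)/4-.5+[190,120],z),3))
go((560,205,200,180))
E
```

```text
short [0.495 0.193 0.038] [0.498 0.193 0.038] [0.497 0.193 0.037]
tall [ 0.494 -0.017  0.07 ] [ 0.497 -0.016  0.07 ] [ 0.496 -0.017  0.068]
med [ 0.47  -0.196  0.054] [ 0.473 -0.198  0.054] [ 0.472 -0.196  0.056]
ball [0.609 0.209 0.141] [0.612 0.209 0.141] [0.61  0.209 0.141]
Lpost high front [0.632 0.17  0.085]
R post mid front [ 0.621 -0.165  0.07 ]
high/low post front [0.629 0.063 0.085]
low/mid R [ 0.623 -0.053  0.07 ]
back L [0.722 0.17  0.085]
backR [ 0.716 -0.168  0.07 ]
fence L [0.674 0.163 0.036]
fence R [ 0.662 -0.153  0.036]
now [ 256.2 -514.8  242.3] head 26.5 F [-0.8 -0.3 -0.6] gap 0.0851 t 1.6
(560, 205, 200, 180) slide [ 592.7 -509.    42.3] ang [   0.     0.  -153.5]
```

>>> jog_arm(moves=[{"fingers":1,"slide":[590,-510,80],"angular":[0,0,-153]},{"fingers":1,"slide":[590,-510,80],"angular":[0,0,-153]},{"fingers":1,"slide":[590,-510,80],"angular":[0,0,-153]},{"fingers":1,"slide":[590,-510,80],"angular":[0,0,-153]},{"fingers":1,"slide":[590,-510,80],"angular":[0,0,-153]},{"fingers":1,"slide":[590,-510,80],"angular":[0,0,-153]},{"fingers":1,"slide":[590,-510,80],"angular":[0,0,-153]},{"fingers":1,"slide":[590,-510,80],"angular":[0,0,-153]},{"fingers":1,"slide":[590,-510,80],"angular":[0,0,-153]},{"fingers":1,"slide":[590,-510,80],"angular":[0,0,-153]}])

```text
clock: 2.43
tcp_pos: [0.4166, -0.1306, 0.1999]
orientation: [0.001, 0.653, 0.757, 0.0]
wrist_force: [1.3, 0.2, 0.2]
finger_gap: 0.0002
grip_force: 0.0
```

```bash
python3 -c "
from h import *
go((555,209,142,180))"
```

```text
now [ 416.6 -130.6  199.9] head 98.4 F [1.3 0.2 0.2] gap 0.0002 t 2.4333
(555, 209, 142, 180) slide [315.7 186.6  57.9] ang [  0.    0.1 -81.6]
```

>>> jog_arm(moves=[{"fingers":1,"slide":[316,187,58],"angular":[0,0,-82]},{"fingers":1,"slide":[316,187,58],"angular":[0,0,-82]},{"fingers":1,"slide":[316,187,58],"angular":[0,0,-82]},{"fingers":1,"slide":[316,187,58],"angular":[0,0,-82]},{"fingers":1,"slide":[316,187,58],"angular":[0,0,-82]},{"fingers":1,"slide":[316,187,58],"angular":[0,0,-82]},{"fingers":1,"slide":[316,187,58],"angular":[0,0,-82]},{"fingers":1,"slide":[316,187,58],"angular":[0,0,-82]},{"fingers":1,"slide":[316,187,58],"angular":[0,0,-82]},{"fingers":1,"slide":[316,187,58],"angular":[0,0,-82]}])

```text
clock: 3.27
tcp_pos: [0.5585, 0.2126, 0.14]
orientation: [0.0, 0.084, 0.996, 0.001]
wrist_force: [0.8, 0.3, 0.4]
finger_gap: -0.0003
grip_force: 0.0
```

```bash
python3 -c "
from h import *
go((555,209,142,180),(675,209,142,180))"
```

```text
now [558.5 212.6 140. ] head 170.4 F [0.8 0.3 0.4] gap -0.0003 t 3.2667
(555, 209, 142, 180) slide [ 2.8 -4.1 -2.1] ang [ 0.1  0.  -9.6]
(675, 209, 142, 180) slide [-115.5   15.9   -2. ] ang [ 0.1  0.  -9.6]
```

>>> jog_arm(moves=[{"fingers":1,"slide":[0,-4,-2],"angular":[0,0,-7]},{"fingers":1,"slide":[-18,0,-2],"angular":[0,0,-10]},{"fingers":1,"slide":[-32,3,-2],"angular":[0,0,-10]},{"fingers":1,"slide":[-46,5,-2],"angular":[0,0,-10]},{"fingers":1,"slide":[-60,7,-2],"angular":[0,0,-10]},{"fingers":1,"slide":[-74,9,-2],"angular":[0,0,-10]},{"fingers":1,"slide":[-88,11,-2],"angular":[0,0,-10]},{"fingers":1,"slide":[-102,14,-2],"angular":[0,0,-10]},{"fingers":1,"slide":[-112,16,-2],"angular":[0,0,-10]},{"fingers":1,"slide":[-112,16,-2],"angular":[0,0,-10]}])

```text
clock: 4.1
tcp_pos: [0.6718, 0.2022, 0.1432]
orientation: [0.001, 0.003, 1.0, -0.0]
wrist_force: [-0.2, 0.4, -0.2]
finger_gap: -0.0003
grip_force: 0.0
```

```bash
python3 - <<'E'
from h import *
p=read_camera("side"); save(p,"side1.png",5,(170,140,330,260))
for k in("pawl_handle","pawl_pivot"):
    for r in tip_of(k,p)[:2]: print(k,round(r["p"],2),np.round(r["point"]),np.round(at_z(p,r["point"],.136),3))
go((560,160,160,180))
E
```

```text
pawl_handle 0.63 [188. 212.] [0.707 0.21  0.136]
pawl_pivot 0.56 [207. 226.] [0.637 0.258 0.136]
now [669.3 202.4 143.4] head 179.7 F [-0.7  0.1  0.3] gap -0.0001 t 4.25
(560, 160, 160, 180) slide [109.1 -43.  -16.5] ang [-0.  -0.1 -0.3]
```

View pics/side1.png

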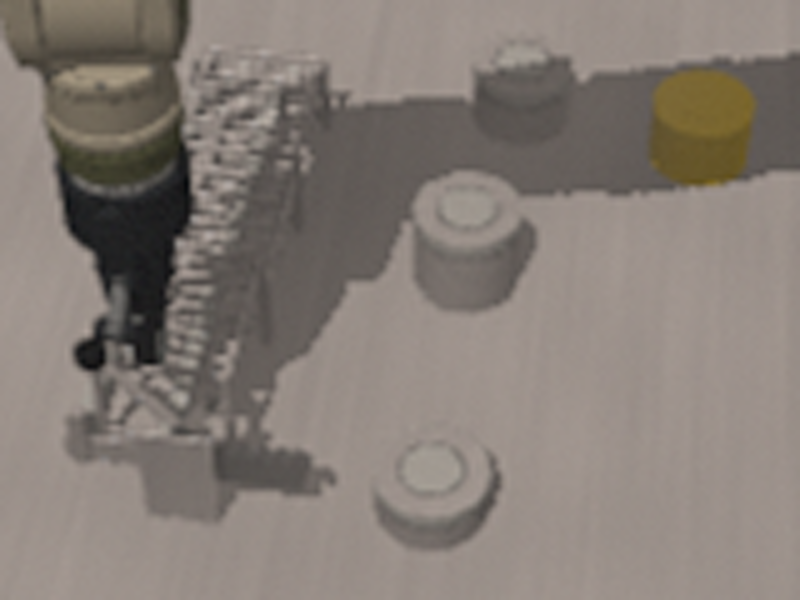

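Pawl's ball is at crop (90,350), i.e. thrown over to x≈0.707. Now to the tall can's back side.

```bash
python3 -c "
from h import *
go((464,-72,130,-120),(464,-72,20,-120))"
```

```text
now [669.3 202.4 143.4] head 179.7 F [-0.7  0.1  0.3] gap -0.0001 t 4.25
(464, -72, 130, -120) slide [ 203.8 -275.5   13.7] ang [  0.   -0.1 -60.3]
(464, -72, 20, -120) slide [ 203.7 -275.4  123.7] ang [  0.   -0.1 -60.3]
```

>>> jog_arm(moves=[{"fingers":0.42,"slide":[204,-275,0],"angular":[0,0,-60]},{"fingers":0.42,"slide":[204,-275,0],"angular":[0,0,-60]},{"fingers":0.42,"slide":[204,-275,0],"angular":[0,0,-60]},{"fingers":0.42,"slide":[204,-275,0],"angular":[0,0,-60]},{"fingers":0.42,"slide":[204,-275,0],"angular":[0,0,-60]},{"fingers":0.42,"slide":[204,-275,0],"angular":[0,0,-60]},{"fingers":0.42,"slide":[204,-275,0],"angular":[0,0,-60]},{"fingers":0.42,"slide":[204,-275,0],"angular":[0,0,-60]},{"fingers":0.42,"slide":[204,-275,0],"angular":[0,0,-60]},{"fingers":0.42,"slide":[204,-275,80],"angular":[0,0,-60]}])

```text
clock: 5.08
tcp_pos: [0.4667, -0.0753, 0.1083]
orientation: [0.004, -0.498, 0.867, -0.005]
wrist_force: [1.9, -0.6, -0.9]
finger_gap: 0.0498
grip_force: 0.0
```

```bash
python3 - <<'E'
from h import *
go((464,-72,20,-120))
p=read_camera("wrist"); save(p,"w1.png",1); print(np.round(p["tool_from_camera"],3).tolist())
E
```

```text
now [466.7 -75.3 108.3] head -120.3 F [ 1.9 -0.6 -0.9] gap 0.0498 t 5.0833
(464, -72, 20, -120) slide [-1.4  5.  88.2] ang [-0.7  0.1 -0.3]
[[0.0, -0.962, -0.273, 0.069], [1.0, 0.0, 0.0, 0.001], [-0.0, -0.273, 0.962, -0.131], [0.0, 0.0, 0.0, 1.0]]
```

View pics/w1.png

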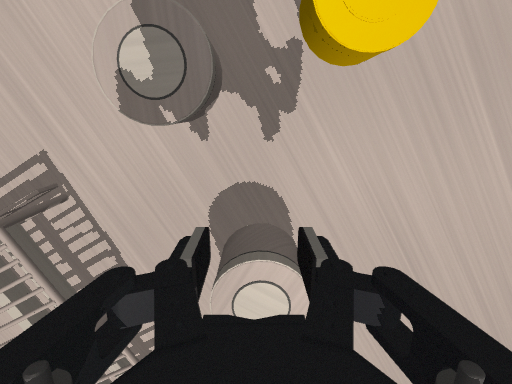

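>>> jog_arm(moves=[{"fingers":0.42,"slide":[-1,5,42],"angular":[0,0,0]},{"fingers":0.42,"slide":[-1,5,82],"angular":[0,0,0]},{"fingers":0.42,"slide":[-6,5,86],"angular":[0,0,0]},{"fingers":0.42,"slide":[-16,5,86],"angular":[0,0,0]},{"fingers":0.42,"slide":[-28,5,86],"angular":[0,0,0]},{"fingers":0.42,"slide":[-40,5,86],"angular":[0,0,0]},{"fingers":0.42,"slide":[-52,5,86],"angular":[0,0,0]},{"fingers":0.42,"slide":[-64,5,86],"angular":[0,0,0]},{"fingers":0.42,"slide":[-76,5,86],"angular":[0,0,0]},{"fingers":0.42,"slide":[-88,5,86],"angular":[0,0,0]}])

```text
clock: 5.97
tcp_pos: [0.5056, 0.0084, 0.0168]
orientation: [0.0, -0.498, 0.867, -0.0]
wrist_force: [-1.8, -2.7, 1.3]
finger_gap: 0.0491
grip_force: 0.0
```

```bash
python3 -c "
from h import *
go((555,85,22,-120))"
```

```text
now [505.6   8.4  16.8] head -120.3 F [-1.8 -2.7  1.3] gap 0.0491 t 5.9667
(555, 85, 22, -120) slide [-91.1  -4.1  -5.2] ang [-0.1  0.  -0.3]
```

>>> jog_arm(moves=[{"fingers":0.42,"slide":[-12,-1,-3],"angular":[0,0,0]},{"fingers":0.42,"slide":[-24,-2,-5],"angular":[0,0,0]},{"fingers":0.42,"slide":[-36,-3,-5],"angular":[0,0,0]},{"fingers":0.42,"slide":[-48,-4,-5],"angular":[0,0,0]},{"fingers":0.42,"slide":[-60,-4,-5],"angular":[0,0,0]},{"fingers":0.42,"slide":[-71,-4,-5],"angular":[0,0,0]},{"fingers":0.42,"slide":[-80,-4,-5],"angular":[0,0,0]},{"fingers":0.42,"slide":[-87,-4,-5],"angular":[0,0,0]},{"fingers":0.42,"slide":[-90,-4,-5],"angular":[0,0,0]},{"fingers":0.42,"slide":[-60,-4,-5],"angular":[0,0,0]}])

```text
clock: 6.8
tcp_pos: [0.5418, 0.0601, 0.0214]
orientation: [0.003, -0.5, 0.866, -0.0]
wrist_force: [1.6, -0.5, -0.0]
finger_gap: 0.0494
grip_force: 0.0
```

```bash
python3 - <<'E'
from h import *
p=read_camera("side")
for r in tip_of("can_tall_center",p)[:2]: print(round(r["p"],2),np.round(r["point"]),np.round(at_z(p,r["point"],.035),3))
go((520,30,120,-120),(507,119,120,178),(512,119,28,178))
E
```

```text
0.66 [238. 211.] [0.571 0.103 0.035]
now [536.3  55.8  20.4] head -120.4 F [ 0.6 -0.2 -0.6] gap 0.0496 t 6.9
(520, 30, 120, -120) slide [ 30.6   1.3 -99.6] ang [ 0.1 -0.1 -0.4]
(507, 119, 120, 178) slide [-39.6  57.5 -99.6] ang [ 0.1 -0.1 61.6]
(512, 119, 28, 178) slide [-42.2  53.   -7.6] ang [ 0.1 -0.1 61.6]
```

>>> jog_arm(moves=[{"fingers":0.42,"slide":[10,0,-40],"angular":[0,0,0]},{"fingers":0.42,"slide":[15,0,-80],"angular":[0,0,0]},{"fingers":0.5,"slide":[0,20,-100],"angular":[0,0,62]},{"fingers":0.5,"slide":[-40,58,-100],"angular":[0,0,62]},{"fingers":0.5,"slide":[-40,58,-100],"angular":[0,0,62]},{"fingers":0.5,"slide":[-40,58,-100],"angular":[0,0,62]},{"fingers":0.5,"slide":[-40,58,-100],"angular":[0,0,62]},{"fingers":0.5,"slide":[-40,58,-100],"angular":[0,0,62]},{"fingers":0.5,"slide":[-40,58,-100],"angular":[0,0,62]},{"fingers":0.5,"slide":[-40,58,-100],"angular":[0,0,62]}])

```text
clock: 7.73
tcp_pos: [0.5084, 0.1212, 0.121]
orientation: [0.0, -0.024, 1.0, 0.0]
wrist_force: [-0.7, -0.2, 0.7]
finger_gap: 0.0425
grip_force: 0.0
```

```bash
python3 - <<'E'
from h import *
for c in("side","top","wrist"):
    s=get_state(); p=read_camera(c)
    if c=="wrist":
        from scipy.spatial.transform import Rotation as R
        T=np.eye(4); T[:3,:3]=R.from_quat(np.roll(s["orientation"],-1)).as_matrix(); T[:3,3]=s["tcp_pos"]; p["world_from_camera"]=T@p["tool_from_camera"]; save(p,"w2.png",1)
    for k,z in(("can_tall_center",.035),("bay_high",0),("rack_mouth",0)):
      for r in tip_of(k,p)[:2]: print(c,k,round(r["p"],2),np.round(r["point"]),np.round(at_z(p,r["point"],z),3))
go((512,119,28,178))
E
```

```text
side can_tall_center 0.91 [240. 215.] [0.562 0.12  0.035]
side can_tall_center 0.17 [272. 161.] [ 0.479 -0.166  0.035]
side bay_high 0.78 [218. 221.] [0.64  0.126 0.   ]
side rack_mouth 0.78 [225. 202.] [0.631 0.035 0.   ]
top can_tall_center 0.4 [237. 181.] [0.575 0.107 0.035]
top bay_high 0.89 [232. 168.] [0.619 0.126 0.   ]
top rack_mouth 0.57 [270. 164.] [0.63  0.008 0.   ]
now [508.4 120.6 121.1] head -176.9 F [0.3 0.8 0.5] gap 0.0425 t 8.3333
(512, 119, 28, 178) slide [-3.5 -1.7 93.1] ang [-0.  -0.   5.1]
```

View pics/w2.png

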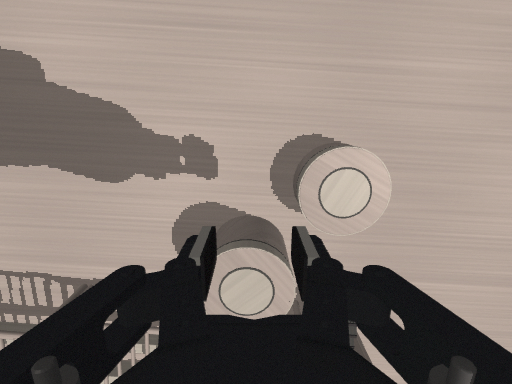

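```bash
cat >> h.py <<'E'
def wrist():
    from scipy.spatial.transform import Rotation as R
    s=get_state(); p=read_camera("wrist"); T=np.eye(4); T[:3,:3]=R.from_quat(np.roll(s["orientation"],-1)).as_matrix(); T[:3,3]=s["tcp_pos"]; p["world_from_camera"]=T@p["tool_from_camera"]; return p
E
python3 -c "
from h import *
p=wrist(); print(at_z(p,(246,292),.07),at_z(p,(345,193),.038))
go((505,118,30,178))"
```

```text
[0.57189951 0.11857208 0.07      ] [0.4964163  0.19558744 0.038     ]
now [508.4 120.6 121.1] head -176.9 F [ 0.3  0.1 -0.2] gap 0.0427 t 8.3833
(505, 118, 30, 178) slide [ 3.6 -2.4 91.1] ang [-0.   0.   5.1]
```

>>> jog_arm(moves=[{"fingers":0.65,"slide":[-3,-2,0],"angular":[0,0,5]},{"fingers":0.65,"slide":[-3,-2,20],"angular":[0,0,5]},{"fingers":0.65,"slide":[-3,-2,55],"angular":[0,0,5]},{"fingers":0.65,"slide":[-3,-2,86],"angular":[0,0,5]},{"fingers":0.65,"slide":[-6,-2,87],"angular":[0,0,5]},{"fingers":0.65,"slide":[-16,-2,87],"angular":[0,0,5]},{"fingers":0.65,"slide":[-26,-2,87],"angular":[0,0,5]},{"fingers":0.65,"slide":[-36,-3,87],"angular":[0,0,5]},{"fingers":0.65,"slide":[-46,-3,87],"angular":[0,0,5]},{"fingers":0.65,"slide":[-56,-4,87],"angular":[0,0,5]}])

```text
clock: 9.22
tcp_pos: [0.5649, 0.1198, 0.0352]
orientation: [-0.0, 0.016, 1.0, 0.0]
wrist_force: [-1.1, -0.5, -0.4]
finger_gap: 0.0303
grip_force: 0.6
```

```bash
python3 -c "
from h import *
p=wrist(); save(p,'w3.png',1)
go((614,117,34,178))"
```

```text
now [567.7 119.6  35.6] head 178.1 F [ 1.8  0.3 -0.4] gap 0.0298 t 9.2667
(614, 117, 34, 178) slide [-46.4  -1.    1.8] ang [0.  0.2 0.1]
```

View pics/w3.png

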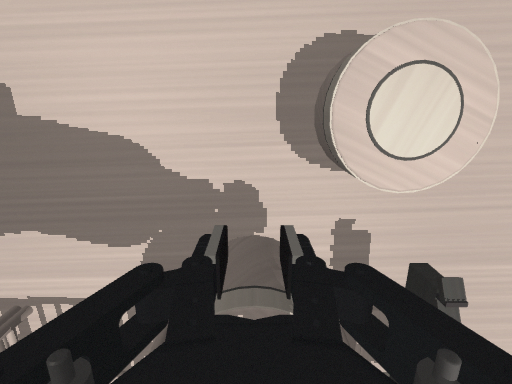

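The can sits centred in the cradle (fingers at columns 221 and 288, can ~254).

>>> jog_arm(moves=[{"fingers":0.65,"slide":[-6,0,1],"angular":[0,0,0]},{"fingers":0.65,"slide":[-12,0,1],"angular":[0,0,0]},{"fingers":0.65,"slide":[-18,0,1],"angular":[0,0,0]},{"fingers":0.65,"slide":[-24,-1,1],"angular":[0,0,0]},{"fingers":0.65,"slide":[-29,-1,1],"angular":[0,0,0]},{"fingers":0.65,"slide":[-33,-1,1],"angular":[0,0,0]},{"fingers":0.65,"slide":[-36,-1,1],"angular":[0,0,0]},{"fingers":0.65,"slide":[-38,-1,1],"angular":[0,0,0]},{"fingers":0.65,"slide":[-40,-1,1],"angular":[0,0,0]},{"fingers":0.65,"slide":[-40,-1,1],"angular":[0,0,0]}])

```text
clock: 10.1
tcp_pos: [0.6048, 0.1173, 0.033]
orientation: [0.0, 0.016, 1.0, -0.0]
wrist_force: [-3.6, 1.1, 1.1]
finger_gap: 0.03
grip_force: 0.6
```

```bash
python3 -c "
from h import *
go((614,117,34,178))"
```

```text
now [604.8 117.3  33. ] head 178.1 F [-3.6  1.1  1.1] gap 0.03 t 10.1
(614, 117, 34, 178) slide [-9.2 -0.  -1. ] ang [-0.   0.   0.1]
```

>>> jog_arm(moves=[{"fingers":0.65,"slide":[-2,0,-1],"angular":[0,0,0]},{"fingers":0.65,"slide":[-4,0,-1],"angular":[0,0,0]},{"fingers":0.65,"slide":[-6,0,-1],"angular":[0,0,0]},{"fingers":0.65,"slide":[-8,0,-1],"angular":[0,0,0]},{"fingers":0.65,"slide":[-8,0,-1],"angular":[0,0,0]}])

```text
clock: 10.52
tcp_pos: [0.6132, 0.117, 0.034]
orientation: [0.0, 0.016, 1.0, -0.0]
wrist_force: [-2.3, 1.1, -2.0]
finger_gap: 0.0302
grip_force: 1.0
```

>>> jog_arm(moves=[{"fingers":0.65,"slide":[-1,0,0],"angular":[0,0,0]},{"fingers":0.65,"slide":[-2,0,0],"angular":[0,0,0]},{"fingers":0.65,"slide":[-3,0,0],"angular":[0,0,0]},{"fingers":0.65,"slide":[-3,0,0],"angular":[0,0,0]}])

```text
clock: 10.85
tcp_pos: [0.6136, 0.1169, 0.0338]
orientation: [-0.002, 0.016, 1.0, -0.0]
wrist_force: [-7.6, 1.1, 2.2]
finger_gap: 0.0299
grip_force: 0.9
```

>>> jog_arm(moves=[{"fingers":0.65,"slide":[6,0,0],"angular":[0,0,0]},{"fingers":0.65,"slide":[20,0,0],"angular":[0,0,0]},{"fingers":0.65,"slide":[48,0,0],"angular":[0,0,0]},{"fingers":0.65,"slide":[58,0,-36],"angular":[0,0,0]},{"fingers":0.42,"slide":[80,10,-76],"angular":[0,0,0]},{"fingers":0.42,"slide":[110,50,-76],"angular":[0,0,0]},{"fingers":0.42,"slide":[130,90,-76],"angular":[0,0,0]}])

```text
clock: 11.43
tcp_pos: [0.4973, 0.1989, 0.1137]
orientation: [0.004, 0.019, 1.0, 0.001]
wrist_force: [-0.3, 0.7, -0.8]
finger_gap: 0.0494
grip_force: 0.0
```

```bash
python3 -c "
from h import *
go((471,253,110,113),(471,253,20,113))"
```

```text
now [497.3 198.9 113.7] head 177.9 F [-0.3  0.7 -0.8] gap 0.0494 t 11.4333
(471, 253, 110, 113) slide [28.3 53.1  3.6] ang [ 0.4  0.4 64.9]
(471, 253, 20, 113) slide [29.1 53.  93.6] ang [ 0.4  0.4 64.9]
```

>>> jog_arm(moves=[{"fingers":0.42,"slide":[28,53,0],"angular":[0,0,65]},{"fingers":0.42,"slide":[28,53,0],"angular":[0,0,65]},{"fingers":0.42,"slide":[28,53,0],"angular":[0,0,65]},{"fingers":0.42,"slide":[28,53,0],"angular":[0,0,65]},{"fingers":0.42,"slide":[28,53,0],"angular":[0,0,65]},{"fingers":0.42,"slide":[28,53,0],"angular":[0,0,65]},{"fingers":0.42,"slide":[28,53,0],"angular":[0,0,65]},{"fingers":0.42,"slide":[28,53,0],"angular":[0,0,65]},{"fingers":0.42,"slide":[28,53,0],"angular":[0,0,65]},{"fingers":0.42,"slide":[28,53,30],"angular":[0,0,65]}])

```text
clock: 12.27
tcp_pos: [0.4744, 0.2548, 0.0855]
orientation: [0.005, 0.553, 0.833, 0.006]
wrist_force: [1.1, 0.2, -0.5]
finger_gap: 0.0494
grip_force: 0.0
```

```bash
python3 - <<'E'
from h import *
p=wrist()
for r in tip_of("can_short_center",p)[:2]: print(round(r["p"],2),np.round(r["point"]),np.round(at_z(p,r["point"],.019),3))
go((471,253,18,113),(560,43,18,113))
E
```

```text
0.64 [250. 278.] [0.496 0.197 0.019]
now [467.5 252.2  77.7] head 113.1 F [-0.8  0.1  0.4] gap 0.0495 t 12.3667
(471, 253, 18, 113) slide [-0.6  3.6 59.7] ang [-0.1  0.   0.1]
(560, 43, 18, 113) slide [-228.7    3.1   59.8] ang [-0.1  0.   0.1]
```

>>> jog_arm(moves=[{"fingers":0.42,"slide":[0,4,35],"angular":[0,0,0]},{"fingers":0.42,"slide":[-2,4,59],"angular":[0,0,0]},{"fingers":0.42,"slide":[-14,4,59],"angular":[0,0,0]},{"fingers":0.42,"slide":[-28,4,59],"angular":[0,0,0]},{"fingers":0.42,"slide":[-42,4,59],"angular":[0,0,0]},{"fingers":0.42,"slide":[-56,4,59],"angular":[0,0,0]},{"fingers":0.42,"slide":[-70,4,59],"angular":[0,0,0]},{"fingers":0.42,"slide":[-84,4,59],"angular":[0,0,0]},{"fingers":0.42,"slide":[-98,4,59],"angular":[0,0,0]},{"fingers":0.42,"slide":[-112,4,59],"angular":[0,0,0]}])

```text
clock: 13.2
tcp_pos: [0.5175, 0.1502, 0.023]
orientation: [0.001, 0.551, 0.835, 0.001]
wrist_force: [-0.3, 0.5, -1.1]
finger_gap: 0.0495
grip_force: 0.5
```

```bash
python3 - <<'E'
from h import *
go((560,43,18,113))
E
```

```text
now [517.5 150.2  23. ] head 113.1 F [-0.3  0.5 -1.1] gap 0.0495 t 13.2
(560, 43, 18, 113) slide [-115.3   -3.1    5.1] ang [0.1 0.  0.1]
```

>>> jog_arm(moves=[{"fingers":0.42,"slide":[-14,0,3],"angular":[0,0,0]},{"fingers":0.42,"slide":[-28,-1,5],"angular":[0,0,0]},{"fingers":0.42,"slide":[-42,-2,5],"angular":[0,0,0]},{"fingers":0.42,"slide":[-56,-3,5],"angular":[0,0,0]},{"fingers":0.42,"slide":[-70,-3,5],"angular":[0,0,0]},{"fingers":0.42,"slide":[-84,-3,5],"angular":[0,0,0]},{"fingers":0.42,"slide":[-97,-3,5],"angular":[0,0,0]},{"fingers":0.42,"slide":[-107,-3,5],"angular":[0,0,0]},{"fingers":0.42,"slide":[-113,-3,5],"angular":[0,0,0]},{"fingers":0.42,"slide":[-115,-3,5],"angular":[0,0,0]}])

```text
clock: 14.03
tcp_pos: [0.5593, 0.0435, 0.0161]
orientation: [0.0, 0.551, 0.834, 0.0]
wrist_force: [-0.7, 3.9, 2.7]
finger_gap: 0.0492
grip_force: 2.4
```

```bash
python3 - <<'E'
from h import *
go((552,62,18,113),(520,60,100,178),(505,6,100,178))
E
```

```text
now [559.3  43.5  16.1] head 113.1 F [-0.7  3.9  2.7] gap 0.0492 t 14.0333
(552, 62, 18, 113) slide [19.9  0.5 -1.9] ang [0.  0.  0.1]
(520, 60, 100, 178) slide [ 30.6 -29.6 -83.9] ang [  0.    0.  -64.9]
(505, 6, 100, 178) slide [-13.2 -64.6 -83.9] ang [  0.    0.  -64.9]
```

>>> jog_arm(moves=[{"fingers":0.42,"slide":[8,0,0],"angular":[0,0,0]},{"fingers":0.42,"slide":[22,0,-15],"angular":[0,0,0]},{"fingers":0.42,"slide":[26,-10,-55],"angular":[0,0,-7]},{"fingers":0.5,"slide":[10,-40,-84],"angular":[0,0,-65]},{"fingers":0.5,"slide":[-13,-65,-84],"angular":[0,0,-65]},{"fingers":0.5,"slide":[-13,-65,-84],"angular":[0,0,-65]},{"fingers":0.5,"slide":[-13,-65,-84],"angular":[0,0,-65]},{"fingers":0.5,"slide":[-13,-65,-84],"angular":[0,0,-65]},{"fingers":0.5,"slide":[-13,-65,-84],"angular":[0,0,-65]},{"fingers":0.5,"slide":[-13,-65,-84],"angular":[0,0,-65]}])

```text
clock: 14.87
tcp_pos: [0.503, 0.0075, 0.0993]
orientation: [-0.001, 0.085, 0.996, -0.001]
wrist_force: [0.8, 0.7, -0.5]
finger_gap: 0.0428
grip_force: 0.0
```

```bash
python3 - <<'E'
from h import *
for p in(wrist(),read_camera("side")):
  for r in tip_of("can_short_center",p)[:2]: print(round(r["p"],2),np.round(r["point"]),np.round(at_z(p,r["point"],.019),3))
go((510,6,20,178))
E
```

```text
0.82 [266. 279.] [0.575 0.006 0.019]
0.63 [240. 195.] [0.576 0.012 0.019]
now [503.3   7.5  99.5] head 169.7 F [0.1 0.2 0.5] gap 0.0429 t 15.0667
(510, 6, 20, 178) slide [-6.9 -0.2 79.5] ang [-0.  -0.1 -8.3]
```

>>> jog_arm(moves=[{"fingers":0.65,"slide":[-4,0,20],"angular":[0,0,-7]},{"fingers":0.65,"slide":[-7,0,50],"angular":[0,0,-8]},{"fingers":0.65,"slide":[-7,0,78],"angular":[0,0,-8]},{"fingers":0.65,"slide":[-12,1,81],"angular":[0,0,-8]},{"fingers":0.65,"slide":[-22,2,81],"angular":[0,0,-8]},{"fingers":0.65,"slide":[-34,3,81],"angular":[0,0,-8]},{"fingers":0.65,"slide":[-46,5,81],"angular":[0,0,-8]},{"fingers":0.65,"slide":[-58,6,81],"angular":[0,0,-8]},{"fingers":0.65,"slide":[-70,8,81],"angular":[0,0,-8]},{"fingers":0.65,"slide":[-80,9,81],"angular":[0,0,-8]}])

```text
clock: 15.9
tcp_pos: [0.585, 0.0021, 0.0197]
orientation: [-0.0, 0.019, 1.0, -0.0]
wrist_force: [-2.0, 0.5, -0.5]
finger_gap: 0.0298
grip_force: 0.5
```

```bash
python3 - <<'E'
from h import *
go((610,3,18,178))
E
```

```text
now [585.    2.1  19.7] head 177.8 F [-2.   0.5 -0.5] gap 0.0298 t 15.9
(610, 3, 18, 178) slide [-24.9   1.9   1.7] ang [-0.  -0.  -0.2]
```

>>> jog_arm(moves=[{"fingers":0.65,"slide":[-6,0,1],"angular":[0,0,0]},{"fingers":0.65,"slide":[-11,1,1],"angular":[0,0,0]},{"fingers":0.65,"slide":[-15,1,1],"angular":[0,0,0]},{"fingers":0.65,"slide":[-18,1,1],"angular":[0,0,0]},{"fingers":0.65,"slide":[-20,1,1],"angular":[0,0,0]},{"fingers":0.65,"slide":[-22,1,1],"angular":[0,0,0]},{"fingers":0.65,"slide":[-23,1,1],"angular":[0,0,0]},{"fingers":0.65,"slide":[-23,1,1],"angular":[0,0,0]}])

```text
clock: 16.57
tcp_pos: [0.6073, 0.002, 0.0179]
orientation: [0.0, 0.018, 1.0, 0.0]
wrist_force: [-2.7, -1.1, 1.5]
finger_gap: 0.03
grip_force: 0.9
```

>>> jog_arm(moves=[{"fingers":0.65,"slide":[-1,0,0],"angular":[0,0,0]},{"fingers":0.65,"slide":[-2,0,0],"angular":[0,0,0]},{"fingers":0.65,"slide":[-3,0,0],"angular":[0,0,0]},{"fingers":0.65,"slide":[-4,0,0],"angular":[0,0,0]},{"fingers":0.65,"slide":[-4,0,0],"angular":[0,0,0]}])

```text
clock: 16.98
tcp_pos: [0.6101, 0.0019, 0.0177]
orientation: [-0.001, 0.018, 1.0, -0.0]
wrist_force: [-5.7, 0.9, 4.0]
finger_gap: 0.03
grip_force: 3.0
```

>>> jog_arm(moves=[{"fingers":0.65,"slide":[-1,0,0],"angular":[0,0,0]},{"fingers":0.65,"slide":[-2,0,0],"angular":[0,0,0]},{"fingers":0.65,"slide":[-2,0,0],"angular":[0,0,0]}])

```text
clock: 17.23
tcp_pos: [0.6119, 0.0019, 0.0177]
orientation: [-0.001, 0.018, 1.0, -0.0]
wrist_force: [-6.0, -0.2, 5.1]
finger_gap: 0.0299
grip_force: 3.0
```

```bash
python3 - <<'E'
from h import *
# medium: (.472,-.196) -> (.57,-.108)
d=np.array([.57-.472,-.108+.196]); a=np.degrees(np.arctan2(d[1],d[0])); u=d/np.linalg.norm(d)
print(a,np.array([472,-196])-64*u,np.array([570,-108])-39.6*u)
go((430,-239,100,a+180))
E
```

```text
41.922544600575634 [ 424.38088246 -238.76002391] [ 540.53567102 -134.4577648 ]
now [611.9   1.9  17.7] head 177.9 F [-6.  -0.2  5.1] gap 0.0299 t 17.2333
(430, -239, 100, np.float64(221.92254460057563)) slide [ 173.1 -247.4  -81.8] ang [  0.   -0.1 -44. ]
```

>>> jog_arm(moves=[{"fingers":0.65,"slide":[-1,0,0],"angular":[0,0,0]},{"fingers":0.65,"slide":[-2,0,0],"angular":[0,0,0]},{"fingers":0.65,"slide":[-2,0,0],"angular":[0,0,0]}])

```text
clock: 17.48
tcp_pos: [0.6119, 0.0019, 0.0172]
orientation: [-0.003, 0.018, 1.0, -0.0]
wrist_force: [-9.1, -0.8, 5.3]
finger_gap: 0.0301
grip_force: 3.2
```

>>> jog_arm(moves=[{"fingers":0.65,"slide":[6,0,0],"angular":[0,0,0]},{"fingers":0.65,"slide":[20,0,0],"angular":[0,0,0]},{"fingers":0.65,"slide":[50,0,-20],"angular":[0,0,0]},{"fingers":0.65,"slide":[65,-20,-50],"angular":[0,0,-7]},{"fingers":0.42,"slide":[90,-50,-82],"angular":[0,0,-14]},{"fingers":0.42,"slide":[173,-247,-92],"angular":[0,0,-44]},{"fingers":0.42,"slide":[173,-247,-92],"angular":[0,0,-44]},{"fingers":0.42,"slide":[173,-247,-92],"angular":[0,0,-44]},{"fingers":0.42,"slide":[173,-247,-92],"angular":[0,0,-44]},{"fingers":0.42,"slide":[173,-247,-92],"angular":[0,0,-44]}])

```text
clock: 18.32
tcp_pos: [0.4472, -0.2119, 0.1083]
orientation: [0.001, -0.36, 0.933, -0.001]
wrist_force: [0.5, -0.5, 0.1]
finger_gap: 0.0498
grip_force: 0.0
```

```bash
python3 - <<'E'
from h import *
p=wrist()
for r in tip_of("can_medium_center",p)[:2]: print(round(r["p"],2),np.round(r["point"]),np.round(at_z(p,r["point"],.027),3))
go((424,-239,100,-138),(424,-239,18,-138))
E
```

```text
0.8 [248. 236.] [ 0.472 -0.195  0.027]
0.66 [401. 139.] [ 0.333 -0.162  0.027]
now [ 446.4 -216.2  108.7] head -138.4 F [1.5 0.4 0.5] gap 0.0493 t 18.4167
(424, -239, 100, -138) slide [31.9 -2.2  8.7] ang [-0.3 -0.  -0.4]
(424, -239, 18, -138) slide [31.9 -1.8 90.7] ang [-0.3 -0.  -0.4]
```

>>> jog_arm(moves=[{"fingers":0.42,"slide":[32,-2,0],"angular":[0,0,0]},{"fingers":0.42,"slide":[32,-2,35],"angular":[0,0,0]},{"fingers":0.42,"slide":[32,-2,75],"angular":[0,0,0]},{"fingers":0.42,"slide":[30,-2,90],"angular":[0,0,0]},{"fingers":0.42,"slide":[20,-2,90],"angular":[0,0,0]},{"fingers":0.42,"slide":[7,-2,90],"angular":[0,0,0]},{"fingers":0.42,"slide":[-6,-2,90],"angular":[0,0,0]},{"fingers":0.42,"slide":[-19,-2,90],"angular":[0,0,0]},{"fingers":0.42,"slide":[-32,-2,90],"angular":[0,0,0]},{"fingers":0.42,"slide":[-45,-2,90],"angular":[0,0,0]}])

```text
clock: 19.25
tcp_pos: [0.4837, -0.181, 0.0187]
orientation: [0.0, -0.358, 0.934, -0.001]
wrist_force: [-2.3, -2.2, 1.7]
finger_gap: 0.0495
grip_force: 1.3
```

```bash
python3 - <<'E'
from h import *
go((540,-134,20,-138))
E
```

```text
now [ 483.7 -181.    18.7] head -138.1 F [-2.3 -2.2  1.7] gap 0.0495 t 19.25
(540, -134, 20, -138) slide [-73.3  -2.6  -1.3] ang [-0.1  0.  -0.1]
```

>>> jog_arm(moves=[{"fingers":0.42,"slide":[-13,0,-1],"angular":[0,0,0]},{"fingers":0.42,"slide":[-26,-1,-1],"angular":[0,0,0]},{"fingers":0.42,"slide":[-39,-2,-1],"angular":[0,0,0]},{"fingers":0.42,"slide":[-52,-3,-1],"angular":[0,0,0]},{"fingers":0.42,"slide":[-63,-3,-1],"angular":[0,0,0]},{"fingers":0.42,"slide":[-70,-3,-1],"angular":[0,0,0]},{"fingers":0.42,"slide":[-73,-3,-1],"angular":[0,0,0]},{"fingers":0.42,"slide":[-73,-3,-1],"angular":[0,0,0]},{"fingers":0.42,"slide":[-65,-3,-1],"angular":[0,0,0]},{"fingers":0.42,"slide":[-45,-3,-15],"angular":[0,0,0]}])

```text
clock: 20.08
tcp_pos: [0.5163, -0.1525, 0.0304]
orientation: [-0.001, -0.359, 0.933, 0.002]
wrist_force: [0.1, -1.0, -0.5]
finger_gap: 0.0496
grip_force: 0.0
```

```bash
python3 - <<'E'
from h import *
go((500,-108,110,178))
E
```

```text
now [ 516.3 -152.5   30.4] head -138.0 F [ 0.1 -1.  -0.5] gap 0.0496 t 20.0833
(500, -108, 110, 178) slide [-17.7  44.3 -79.5] ang [ 0.2 -0.1 44. ]
```

>>> jog_arm(moves=[{"fingers":0.5,"slide":[10,0,-40],"angular":[0,0,0]},{"fingers":0.5,"slide":[10,10,-80],"angular":[0,0,7]},{"fingers":0.5,"slide":[-18,44,-80],"angular":[0,0,44]},{"fingers":0.5,"slide":[-18,44,-80],"angular":[0,0,44]},{"fingers":0.5,"slide":[-18,44,-80],"angular":[0,0,44]},{"fingers":0.5,"slide":[-18,44,-80],"angular":[0,0,44]},{"fingers":0.5,"slide":[-18,44,-80],"angular":[0,0,44]},{"fingers":0.5,"slide":[-18,44,-80],"angular":[0,0,44]}])

```text
clock: 20.75
tcp_pos: [0.5005, -0.1093, 0.1123]
orientation: [-0.0, 0.021, 1.0, 0.0]
wrist_force: [-0.0, 0.5, 0.2]
finger_gap: 0.0424
grip_force: 0.0
```

```bash
python3 - <<'E'
from h import *
for p in(wrist(),read_camera("side")):
  for r in tip_of("can_medium_center",p)[:2]: print(round(r["p"],2),np.round(r["point"]),np.round(at_z(p,r["point"],.027),3))
go((505,-108,22,178))
E
```

```text
0.67 [260. 272.] [ 0.568 -0.106  0.027]
0.91 [309. 166.] [ 0.335 -0.159  0.027]
0.85 [242. 173.] [ 0.584 -0.092  0.027]
now [ 500.8 -109.4  112.4] head 177.9 F [-0.1  0.6  0.5] gap 0.0428 t 20.95
(505, -108, 22, 178) slide [-4.2  1.5 90.4] ang [ 0.  -0.  -0.1]
```

>>> jog_arm(moves=[{"fingers":0.65,"slide":[-4,2,35],"angular":[0,0,0]},{"fingers":0.65,"slide":[-4,2,75],"angular":[0,0,0]},{"fingers":0.65,"slide":[-6,2,90],"angular":[0,0,0]},{"fingers":0.65,"slide":[-14,2,90],"angular":[0,0,0]},{"fingers":0.65,"slide":[-26,2,90],"angular":[0,0,0]},{"fingers":0.65,"slide":[-38,2,90],"angular":[0,0,0]},{"fingers":0.65,"slide":[-50,2,90],"angular":[0,0,0]},{"fingers":0.65,"slide":[-62,2,90],"angular":[0,0,0]},{"fingers":0.65,"slide":[-72,2,90],"angular":[0,0,0]},{"fingers":0.65,"slide":[-80,2,90],"angular":[0,0,0]}])

```text
clock: 21.78
tcp_pos: [0.5829, -0.1105, 0.0238]
orientation: [0.001, 0.018, 1.0, -0.0]
wrist_force: [-1.9, -0.9, 0.6]
finger_gap: 0.0299
grip_force: 1.1
```

```bash
python3 - <<'E'
from h import *
go((606,-111,22,178))
E
```

```text
now [ 582.9 -110.5   23.8] head 177.9 F [-1.9 -0.9  0.6] gap 0.0299 t 21.7833
(606, -111, 22, 178) slide [-23.1   0.4   1.9] ang [-0.   0.1 -0.1]
```

>>> jog_arm(moves=[{"fingers":0.65,"slide":[-6,0,1],"angular":[0,0,0]},{"fingers":0.65,"slide":[-11,0,1],"angular":[0,0,0]},{"fingers":0.65,"slide":[-15,0,1],"angular":[0,0,0]},{"fingers":0.65,"slide":[-18,0,1],"angular":[0,0,0]},{"fingers":0.65,"slide":[-20,0,1],"angular":[0,0,0]},{"fingers":0.65,"slide":[-22,0,1],"angular":[0,0,0]},{"fingers":0.65,"slide":[-23,0,1],"angular":[0,0,0]},{"fingers":0.65,"slide":[-24,0,1],"angular":[0,0,0]},{"fingers":0.65,"slide":[-24,0,1],"angular":[0,0,0]}])

```text
clock: 22.53
tcp_pos: [0.6055, -0.111, 0.0217]
orientation: [0.0, 0.018, 1.0, -0.0]
wrist_force: [-2.3, 0.2, 1.7]
finger_gap: 0.0299
grip_force: 1.7
```

>>> jog_arm(moves=[{"fingers":0.65,"slide":[-1,0,0],"angular":[0,0,0]},{"fingers":0.65,"slide":[-2,0,0],"angular":[0,0,0]},{"fingers":0.65,"slide":[-3,0,0],"angular":[0,0,0]},{"fingers":0.65,"slide":[-3,0,0],"angular":[0,0,0]}])

```text
clock: 22.87
tcp_pos: [0.6081, -0.1111, 0.0216]
orientation: [-0.0, 0.018, 1.0, -0.0]
wrist_force: [-4.2, 0.1, 3.4]
finger_gap: 0.0301
grip_force: 2.4
```

>>> jog_arm(moves=[{"fingers":0.65,"slide":[-1,0,0],"angular":[0,0,0]},{"fingers":0.65,"slide":[-2,0,0],"angular":[0,0,0]},{"fingers":0.65,"slide":[-3,0,0],"angular":[0,0,0]},{"fingers":0.65,"slide":[-3,0,0],"angular":[0,0,0]}])

```text
clock: 23.2
tcp_pos: [0.609, -0.1111, 0.0215]
orientation: [-0.002, 0.019, 1.0, -0.0]
wrist_force: [-10.7, 0.5, 8.7]
finger_gap: 0.0302
grip_force: 4.7
```

>>> jog_arm(moves=[{"fingers":0.65,"slide":[6,0,0],"angular":[0,0,0]},{"fingers":0.65,"slide":[20,0,0],"angular":[0,0,0]},{"fingers":0.65,"slide":[48,0,0],"angular":[0,0,0]},{"fingers":0.65,"slide":[85,0,-10],"angular":[0,0,0]},{"fingers":0.65,"slide":[120,20,-25],"angular":[0,0,0]},{"fingers":0.65,"slide":[120,58,-30],"angular":[0,0,0]},{"fingers":0.65,"slide":[120,98,-30],"angular":[0,0,0]},{"fingers":0.65,"slide":[120,138,-30],"angular":[0,0,0]},{"fingers":0.65,"slide":[100,178,-20],"angular":[0,0,0]},{"fingers":0.65,"slide":[70,216,-12],"angular":[0,0,0]}])

```text
clock: 24.03
tcp_pos: [0.5419, 0.101, 0.036]
orientation: [0.001, 0.018, 1.0, 0.0]
wrist_force: [0.4, 0.1, -0.8]
finger_gap: 0.0299
grip_force: 0.0
```

```bash
python3 - <<'E'
from h import *
go((613,117,34,178))
a=read_camera("side"); b=read_camera("top")
im=[cv2.resize(np.ascontiguousarray(p["color"][r0:r0+100,c0:c0+133,::-1]),(400,300),interpolation=cv2.INTER_CUBIC) for p,r0,c0 in((a,140,165),(b,110,190))]
w=wrist()["color"][:,:,::-1]; im.append(cv2.resize(np.ascontiguousarray(w),(400,300)))
im.append(cv2.resize(np.ascontiguousarray(b["color"][110:210,250:383,::-1]),(400,300)))
cv2.imwrite("pics/fin.png",np.vstack([np.hstack(im[:2]),np.hstack(im[2:])]))
E
```

```text
now [541.9 101.   36. ] head 177.9 F [ 0.4  0.1 -0.8] gap 0.0299 t 24.0333
(613, 117, 34, 178) slide [-70.4  18.5   2.2] ang [ 0.   0.1 -0.1]
```

View pics/fin.png

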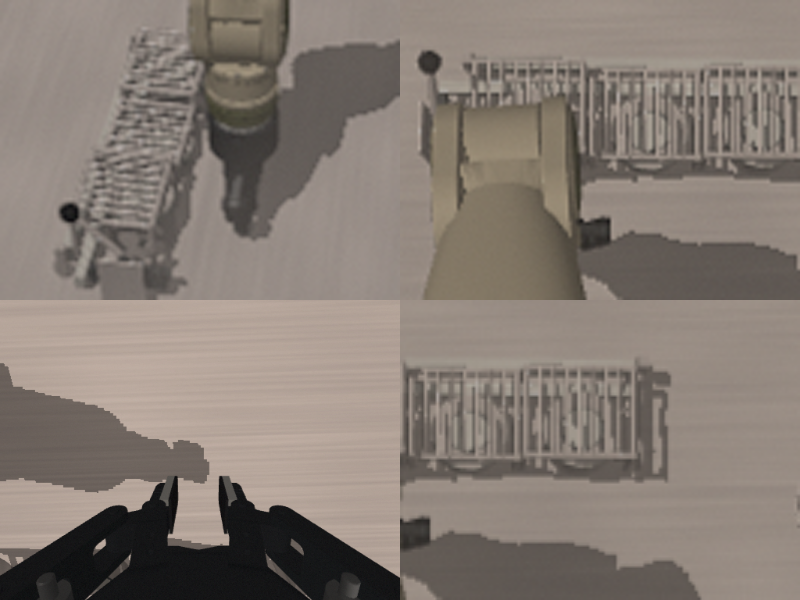

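The pawl is still over (ball at top crop (430,60)), and the fence bar is back near the rear of the bays. The short and medium cans stand in the middle and right mouths. I'll re-touch the tall one with a light push to confirm it's against the fence.

>>> jog_arm(moves=[{"fingers":0.65,"slide":[0,16,2],"angular":[0,0,0]},{"fingers":0.65,"slide":[-15,18,2],"angular":[0,0,0]},{"fingers":0.65,"slide":[-35,18,2],"angular":[0,0,0]},{"fingers":0.65,"slide":[-52,18,2],"angular":[0,0,0]},{"fingers":0.65,"slide":[-64,18,2],"angular":[0,0,0]},{"fingers":0.65,"slide":[-68,18,2],"angular":[0,0,0]},{"fingers":0.65,"slide":[-71,18,2],"angular":[0,0,0]},{"fingers":0.65,"slide":[-73,18,2],"angular":[0,0,0]},{"fingers":0.65,"slide":[-75,18,2],"angular":[0,0,0]},{"fingers":0.65,"slide":[-75,18,2],"angular":[0,0,0]}])

```text
clock: 25.02
tcp_pos: [0.6131, 0.113, 0.0332]
orientation: [-0.004, 0.019, 1.0, -0.0]
wrist_force: [-10.5, -0.9, 7.7]
finger_gap: 0.0298
grip_force: 0.0
```

>>> jog_arm(moves=[{"fingers":0.65,"slide":[5,0,0],"angular":[0,0,0]},{"fingers":0.65,"slide":[20,0,0],"angular":[0,0,0]},{"fingers":0.65,"slide":[50,0,-5],"angular":[0,0,0]},{"fingers":0.65,"slide":[90,0,-20],"angular":[0,0,0]},{"fingers":0.65,"slide":[130,-30,-50],"angular":[0,0,0]},{"fingers":0.65,"slide":[170,-70,-80],"angular":[0,0,0]},{"fingers":0.65,"slide":[190,-110,-110],"angular":[0,0,0]},{"fingers":0.65,"slide":[200,-110,-130],"angular":[0,0,0]},{"fingers":0.65,"slide":[200,-110,-130],"angular":[0,0,0]},{"fingers":0.65,"slide":[200,-110,-130],"angular":[0,0,0]}])

```text
clock: 25.85
tcp_pos: [0.4128, 0.0091, 0.1671]
orientation: [0.003, 0.02, 1.0, -0.001]
wrist_force: [0.8, 1.8, -0.5]
finger_gap: 0.0298
grip_force: 0.0
```

```bash
python3 - <<'E'
from h import *
go()
for c in("top","side"):
    p=read_camera(c)
    for k,z in(("can_short_center",.019),("can_medium_center",.027),("can_tall_center",.035),("fence_face",.028),("pawl_handle",.136)):
        print(c,k,[(round(r["p"],2),np.round(at_z(p,r["point"],z),3).tolist()) for r in tip_of(k,p)[:2]])
b=read_camera("top"); save(b,"end.png",5,(190,115,345,185))
E
```

```text
now [412.8   9.1 167.1] head 177.7 F [ 0.8  1.8 -0.5] gap 0.0298 t 25.85
top can_short_center [(0.63, [0.652, 0.005, 0.019]), (0.51, [0.742, 0.223, 0.019])]
top can_medium_center [(0.88, [0.648, -0.115, 0.027]), (0.73, [0.329, -0.162, 0.027])]
top can_tall_center [(0.73, [0.656, 0.11, 0.035])]
top fence_face [(0.63, [0.698, 0.0, 0.028])]
top pawl_handle [(0.66, [0.713, 0.2, 0.136])]
side can_short_center [(0.54, [0.661, -0.022, 0.019])]
side can_medium_center [(0.71, [0.661, -0.114, 0.027]), (0.62, [0.332, -0.163, 0.027])]
side can_tall_center [(0.55, [0.667, 0.106, 0.035])]
side fence_face [(0.53, [0.694, 0.005, 0.028])]
side pawl_handle [(0.58, [0.711, 0.205, 0.136])]
```

View pics/end.png

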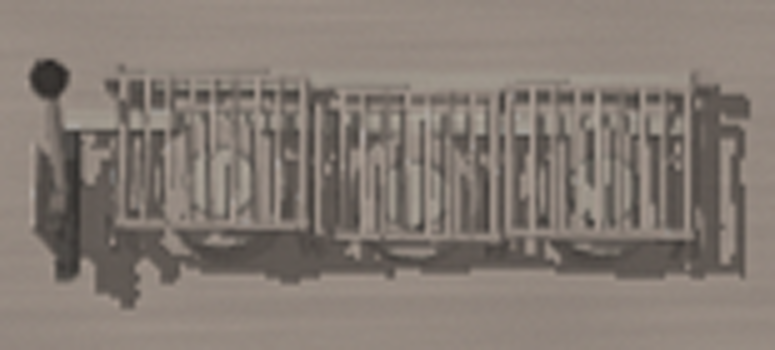

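The picture shows all three cans upright in their bays: lids at (222,185), (415,192) and (605,185), with their fronts just out of the mouths. The fence is back at x≈0.696 and the pawl is over, with its ball at (48,78).

```bash
python3 -c "
from workcell import *
print(hand_in())"
```

```text
the job is handed in; nothing more can be done
None
```

The job is done and handed in: the pawl was thrown first and left released, then the tall, short and medium canisters went into the high, low and mid bays, upright and pushed up against the fence, which is back at its stop. It took about 26 s of the 72 s allowed.

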